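# Turn over the pressed cover plate with the lifter

### The job

Two cover plates lie on the two green turn-over stands beside the press: one shows its blue face, the other its bare metal face. Pick up the orange-handled lifter, slide its blade under the overhanging front edge of the bare-metal plate and tip that plate over backwards, so that it lies flat with its blue face up on the raised rear half of its stand. Do not touch that plate with the gripper, leave the other plate alone, and finally lay the lifter back flat on the bench and let go of it.

Things in the scene. Friction and masses are not known exactly. Their poses are not given: they have to be found in the camera images.
- lifter_grip (a point): Lifter lying flat: steel blade with an upright orange handle 60 (x) x 22 (y) x 50 (z) mm on its rear. Grasp across the 22 mm. This point is the handle's centre, 28 mm above the base (blade underside). x points to the blade's tip, 95 mm ahead of this point; z up. Blade 30 mm wide, 3 mm thick, z 0 to 3 mm above the base, from 30 mm behind this point to the tip; handle z 3 to 53 mm. 0.15 kg.
- plate_center (a point): Bare-metal plate to turn over, 75 (x) x 60 (y) x 6 (z) mm, 0.08 kg, blue below. This point is its centre. z points out of the bare face: up at the start, down at the end. It starts on its stand's low step, x along the stand's x, far edge within 4 mm of the step's back wall; the near (-x) edge overhangs the step's front by about 27 mm, the bench 45 mm below.
- stand: Green fixed stand of that plate. Origin on the bench below the 8 mm wall between front step (x -50 to 0, top 45 mm high) and raised rear (x 0 to 95, top 53 mm, 10 mm end rim). Rails at y +-35 to 41 mm, 59 mm high, x -50 to 101; front open. z up. A plate lifted at its front edge turns about the wall's foot; pushed to 20-30 deg past upright it falls flat onto the rear, usually jutting some 15 mm over the step.
- other_plate: The other plate, same size, blue face already up, lying on an identical stand; origin at the centre of its underside. To be left alone.
Mind the look-alikes: they are no part of the job. Of the things that look like the part that bears lifter_grip, the larger one is meant. Leave any pink look-alike of the part that bears plate_center alone.

How it is judged:
On the way, in this order (a step that is already met when the one before it is completed fails the run):
1. the lifter is held clear of the bench in the gripper (height (world z) of lifter_grip above 0.045 m and contact force between the fingers and lifter above 1 N), for 0.1 s.
2. the bare-metal plate is tipped up by the held lifter (angle between plate_center's own z axis and vertical above 0.4 rad and contact force between lifter and plate above 0.02 N and contact force between the fingers and lifter above 1 N), for 0.1 s.
At the end, for the whole second after the job is handed in: The plate lies still on the raised rear half of its stand, blue face up, within 10 degrees of level, its centre 10 to 70 mm beyond the wall; the lifter lies still and released on the bench, within 10 degrees of flat, handle centre below 36 mm; the other plate is within 15 mm of its start (angle between plate_center's own z axis and vertical above 2.967 rad and x of plate_center in the frame of stand between 0.01 and 0.07 m and y of plate_center in the frame of stand between -0.02 and 0.02 m and z of plate_center in the frame of stand between 0.048 and 0.066 m and height (world z) of lifter_grip below 0.036 m and angle between lifter_grip's own z axis and vertical below 0.17 rad and linear speed of each of plate, lifter below 0.02 m/s and distance of other_plate from where it was at the start of the episode below 0.015 m); the robot touches nothing.
It fails at once if the gripper touched the bare-metal plate (contact force between the fingers and plate above 0.5 N).
It fails at once if the other plate was disturbed (distance of other_plate from where it was at the start of the episode above 0.015 m).
It also fails if it takes over 51 s, if anything falls off the work surface, if the arm or the gripper's body presses on something with over 40 N, if the wrist force passes 120 N, or if a joint passes its speed limit or range.

### The arm

A 6-joint arm with a two-finger parallel gripper is mounted at the origin on the work surface. World frame = base frame: x ahead of the robot, y to its left, z up, the work surface at z = 0. Lengths are in m, angles in rad, forces in N, time in s.
With the tool pointing down it reaches from about 0.375 to 0.75 m from the base axis. Payload 9 kg.
Tool frame: the origin (TCP) lies at the very end of the fingers, on their centre line; the grasp point (between the pads) lies 19 mm behind it; z points along the fingers, y is the direction in which the jaws open and shut (so a half turn about z gives the same grasp; the last joint's range is limited). The gripper opens to 85 mm and grips with 20 to 120 N. Pads are 22 mm wide; open, the fingers measure 114 mm over their backs; the gripper's body (76 mm by 85 mm) begins 54 mm behind the grasp point. The pads swing forward as they close: fully open they stand 13 mm farther back than shut.
Start: joints at [-1.474, 0.104, 0.097, 1.564, 0, 1.353], TCP at [0.186, -0.571, 0.231] pointing down, gripper open.
Joint ranges: [-2.99, 2.99], [-0.84, 1.86], [-1.1, 1.16], [-1.84, 2.11], [-1.51, 1.56], [-3.14, 3.14]. Speed limits (rad/s): [2.22, 2.22, 2.57, 3.14, 3.14, 3.14].

### API

Orientations are given as a unit quaternion [w, x, y, z].
In Python, from bench import * gives the robot as it stands. The module is installed in compiled form; this text tells all that it offers.
- The arm moves only by the tool jog_arm, never from a script. Its argument "rows" is one flat list of numbers, 5 for each row, row after row: the finger opening in m, from 0 to 0.0854, then the shift along the tool's x, y, z in m, then the turn about the tool's z in degrees. A call has 1 to 8 rows; each row shifts and turns the commanded pose from where the row before left it, along the tool's axes as they then stand; what a row does not reach is not made up. A row lasts 1/12 s, in which the tool goes at most 41.7 mm and 7.16 degrees, less where a joint would pass 70% of its speed; a pose out of reach is approached as far as the arm can. A call with a gripper value outside its range is refused whole. The fingers move at their own pace and stop on an object; the grip force is fixed at half the most. Time passes only in rows, so rows that do not move let the fingers close. It gives the time, the measured TCP pose, the force and the opening at its end, in the units of the state.
- read_state(): the state, without advancing time (a new reading comes with each control period).
- snapshot(name): name is "scene" or "side" or "wrist"; returns (picture, depth): 480x640x3 uint8, red, green, blue; 480x640 float32, m along the optical axis (not along the pixel's ray), 0 where there is no reading.
- camera_params(name): a dict with "K" (3x3 intrinsics, pixels), "position" and "rotation" of the camera in the world. Camera axes: x right, y up, looking along -z (the intrinsics and any distortion apply to the point x, -y, -z); pixel columns grow to the right and rows downward; lengths in m; the calibration is good to about 2 mm. The wrist camera is an equidistant fisheye: a pixel r from the principal point sees the ray r / f radians off the axis. A picture is of the moment at which its call begins: read the wrist's pose just before it. camera_params takes no time and is no camera call; for the wrist camera it gives the pose at the moment of the call.
- finish_job(): hands the job in, once; it reports no verdict.
The state is a dict: "time_s": time; "joints": joint angles; "qvel": joint speeds; "tau": joint torques, N m; "position": TCP position; "eef_rot": TCP orientation; "wrist_force": force on the tool from outside, world axes, zero at the start; "moment": the same for the moment, N m; "finger_gap": opening from 0.0 (shut) to 1.0 (fully open).
Only numpy, scipy, OpenCV 4.12 (cv2) and the standard library are available. Lean on these libraries where they do the work, as an engineer would, in place of code of your own. Each camera call takes 0.05 s, during which the arm holds its last target. There are 200 camera calls.

## Working session

There is one attempt and no reset: what is moved stays moved. The work goes in short steps, Python scripts to look and compute and a tool call to move; the robot and the scene stay as the last step left them, time stands still between calls to the robot, and variables do not carry over. Pictures are saved under pics/ and viewed, about 8 in all and at most 12, crops included, and the job is handed in when it is done.

Besides the shell and the picture viewer there is one more tool, called after "Request:" as name(argument=value, ...) on one line, values as JSON. jog_arm: Moves the arm, as the interface text tells. Its arguments: {"type":"object","properties":{"rows":{"type":"array"}},"required":["rows"]}

```bash
mkdir -p pics; python3 - <<'E'
from bench import *
import cv2,numpy as np
s=read_state();print({k:np.round(v,3) for k,v in s.items()})
for n in ("scene","side","wrist"):
    p,d=snapshot(n);c=camera_params(n);print(n,c)
    cv2.imwrite(f"pics/{n}0.png",p[:,:,::-1]);np.save(f"pics/{n}0d.npy",d)
a=cv2.imread("pics/scene0.png");b=cv2.imread("pics/side0.png")
E
```

```text
{'time_s': np.float64(0.0), 'joints': array([-1.474,  0.105,  0.096,  1.564,  0.   ,  1.353]), 'qvel': array([-0.   ,  0.001,  0.001,  0.   , -0.001,  0.   ]), 'tau': array([ 4.0000e-03, -5.5694e+01,  5.0364e+01,  1.7000e-02, -0.0000e+00,
        0.0000e+00]), 'position': array([ 0.186, -0.57 ,  0.231]), 'eef_rot': array([-0.001,  0.988,  0.157,  0.   ]), 'wrist_force': array([ 0.179,  0.02 , -0.084]), 'moment': array([0.034, 0.019, 0.006]), 'finger_gap': np.float64(1.001)}
scene {'K': array([[443.93417993,   0.        , 319.73514145],
       [  0.        , 443.93417993, 238.11714463],
       [  0.        ,   0.        ,   1.        ]]), 'position': array([0.89977013, 0.25588065, 0.56299002]), 'rotation': array([0.41514311, 0.17794199, 0.34052808, 0.82464142])}
side {'K': array([[571.98276529,   0.        , 323.74654622],
       [  0.        , 571.98276529, 241.3247812 ],
       [  0.        ,   0.        ,   1.        ]]), 'position': array([0.40704087, 0.79701098, 0.68613279]), 'rotation': array([-0.04264752, -0.01793636,  0.44561408,  0.89402884])}
wrist {'K': array([[371.64829954,   0.        , 317.67021352],
       [  0.        , 371.64829954, 235.41859133],
       [  0.        ,   0.        ,   1.        ]]), 'position': array([ 0.2504228 , -0.55119456,  0.37457011]), 'rotation': array([ 0.80219167, -0.10919073,  0.07933271, -0.58161175])}
```

View pics/scene0.png

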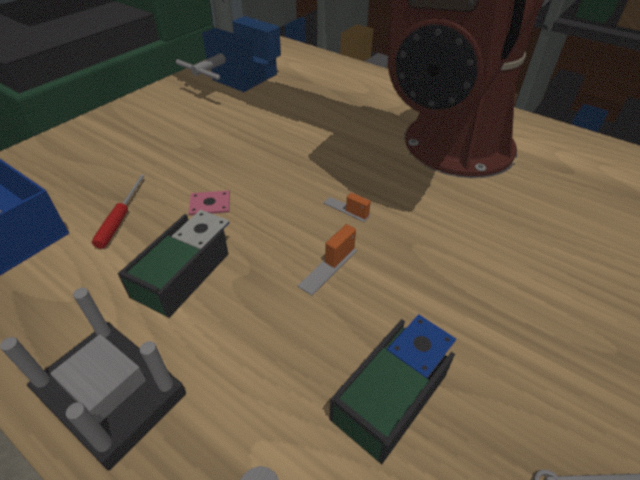

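View pics/side0.png

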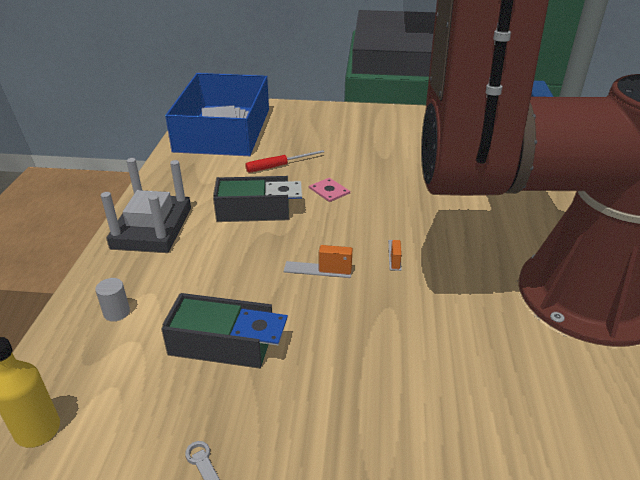

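Scene view: the larger orange lifter is at (340,245) and a smaller look-alike at (358,206). The bare-metal plate is on the stand at (201,229), a pink look-alike at (210,201), and the blue plate at (422,345). In the side view the large lifter is at (335,260) and the metal plate at (284,189). The large lifter and the metal plate fit the description. Next I measure them and make a confirming crop.

```bash
cat > h.py <<'E'
import numpy as np,cv2
from scipy.spatial.transform import Rotation as R
def rot(c):
    q=np.array(c['rotation']);return R.from_quat(q[[1,2,3,0]]).as_matrix()
def cloud(d,c):
    K=c['K'];v,u=np.mgrid[:480,:640]
    X=np.stack([(u-K[0,2])/K[0,0]*d,-(v-K[1,2])/K[1,1]*d,-d],-1)
    return X@rot(c).T+np.array(c['position'])
def ray(c,uv,z):
    K=c['K'];uv=np.atleast_2d(uv).astype(float)
    r=np.stack([(uv[:,0]-K[0,2])/K[0,0],-(uv[:,1]-K[1,2])/K[1,1],-np.ones(len(uv))],-1)@rot(c).T
    p=np.array(c['position']);return p+r*((z-p[2])/r[:,2])[:,None]
def proj(c,P):
    K=c['K'];q=(np.atleast_2d(P)-np.array(c['position']))@rot(c)
    return np.stack([K[0,2]+K[0,0]*q[:,0]/-q[:,2],K[1,2]+K[1,1]*-q[:,1]/-q[:,2]],-1)
E
python3 - <<'E'
from bench import *
from h import *
for n in ("scene","side"):
    c=camera_params(n);im=cv2.imread(f"pics/{n}0.png");d=np.load(f"pics/{n}0d.npy")
    P=cloud(d,c);hsv=cv2.cvtColor(im,cv2.COLOR_BGR2HSV)
    print(n,"bench z",P[300:310,270:280,2].mean() if n=="scene" else P[400,300:310,2].mean())
    m={'orange':cv2.inRange(hsv,(5,170,120),(16,255,255)),'blue':cv2.inRange(hsv,(105,150,80),(125,255,255)),
       'grey':cv2.inRange(hsv,(0,0,110),(180,45,255)),'green':cv2.inRange(hsv,(50,70,20),(90,255,120))}
    for k,mm in m.items():
        k_=np.ones((3,3),np.uint8) 
        cs,_=cv2.findContours(mm,cv2.RETR_EXTERNAL,cv2.CHAIN_APPROX_NONE)
        for q in cs:
            if cv2.contourArea(q)<60: continue
            z=np.zeros(mm.shape,np.uint8);cv2.drawContours(z,[q],-1,255,-1)
            pts=P[(z>0)&(d>0)]
            if len(pts)==0: continue
            med=np.median(pts,0)
            if not(-.02<med[2]<.12 and .2<med[0]<.8 and abs(med[1])<.6):continue
            print(n,k,cv2.boundingRect(q),cv2.contourArea(q),'med',np.round(med,4),'z5-95',np.round(np.percentile(pts[:,2],[5,95]),3))
            top=pts[pts[:,2]>np.percentile(pts[:,2],90)-.004]
            (cx,cy),wh,a=cv2.minAreaRect((top[:,:2]*1000).astype(np.float32))
            print('    toprect',round(cx,1),round(cy,1),np.round(wh,1),round(a,1))
a=cv2.imread("pics/scene0.png")[170:330,100:380];cv2.imwrite("pics/crop0.png",cv2.resize(a,None,fx=2.8,fy=2.8,interpolation=cv2.INTER_CUBIC))
E
```

```text
scene bench z 0.0017484384245798335
scene orange (327, 225, 28, 24) 255.5 med [ 0.4609 -0.0173  0.0545] z5-95 [0.053 0.056]
    toprect 460.1 -17.9 [19.9 58. ] 88.3
scene orange (348, 194, 22, 11) 82.0 med [ 0.3483 -0.0538  0.0407] z5-95 [0.039 0.042]
    toprect 348.4 -54.7 [15.5 41.1] 6.8
scene blue (388, 316, 67, 61) 2091.0 med [0.5643 0.1817 0.0527] z5-95 [0.051 0.054]
    toprect 561.5 180.4 [60.4 74.7] 85.4
scene blue (0, 160, 45, 56) 467.5 med [ 0.7169 -0.5963  0.0081] z5-95 [0.005 0.102]
    toprect 712.2 -496.9 [160.5  64.7] 62.8
scene grey (298, 249, 59, 45) 521.0 med [ 0.5165 -0.0206  0.0046] z5-95 [0.003 0.006]
    toprect 490.9 -20.3 [ 30.6 126.2] 88.2
scene grey (173, 210, 56, 38) 1050.0 med [ 0.5836 -0.2162  0.0527] z5-95 [0.051 0.054]
    toprect 582.4 -217.2 [75.4 59.9] 8.7
scene grey (324, 197, 21, 15) 110.0 med [ 0.3472 -0.1073  0.0038] z5-95 [0.002 0.005]
    toprect 345.5 -102.3 [23.4 47. ] 1.8
scene green (333, 411, 50, 47) 691.5 med [0.7019 0.1733 0.0328] z5-95 [0.012 0.052]
    toprect 701.7 174.3 [61.3  2.2] 85.8
scene green (341, 345, 88, 91) 3864.5 med [0.6
[... 928 characters left out ...]
6  0.0036] z5-95 [0.001 0.006]
    toprect 490.5 -18.6 [ 35.9 124.7] 88.1
side grey (265, 181, 37, 16) 455.0 med [ 0.5796 -0.216   0.0518] z5-95 [0.05  0.054]
    toprect 582.9 -215.7 [74.7 67.1] 9.1
side grey (170, 160, 12, 41) 174.5 med [ 0.7964 -0.1763  0.086 ] z5-95 [0.038 0.121]
    toprect 796.3 -184.2 [17.9 15.1] 84.1
side green (260, 343, 8, 21) 66.5 med [0.5527 0.2057 0.0162] z5-95 [0.003 0.041]
    toprect 553.2 211.2 [11.2  0.6] 86.5
side green (169, 299, 72, 36) 1734.0 med [0.6462 0.1738 0.0538] z5-95 [0.052 0.056]
    toprect 647.7 172.9 [68.3 96.1] 85.4
side green (218, 180, 47, 16) 637.5 med [ 0.6686 -0.2059  0.0537] z5-95 [0.051 0.056]
    toprect 670.3 -206.3 [94.1 67.9] 8.2
```

View pics/crop0.png

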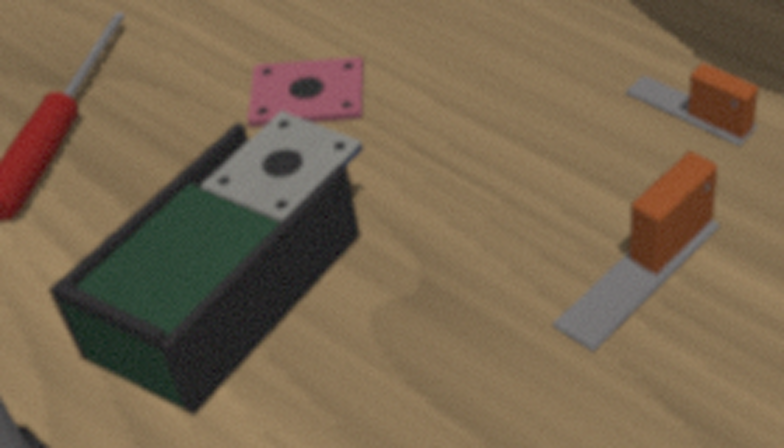

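The crop confirms it: the large lifter and the bare-metal plate are on the near stand, and the pink plate and small lifter are clearly separate. Measurements:
- **Lifter:** handle at (0.4595, -0.0175), yaw about -2°.
- **Plate:** centre at (0.5825, -0.2165), yaw about 8.5°, which agrees with the stand.

I'll turn the tool -160° (half-turn grasp, to stay inside the range of joint 6) while descending.

Request:
jog_arm(rows=[0.0854,0,0,0.003,-6.7,0.0854,0,0,0.003,-6.7,0.0854,0,0,0.003,-6.7,0.0854,0,0,0.003,-6.7,0.0854,0,0,0.003,-6.7,0.0854,0,0,0.003,-6.7,0.0854,0,0,0.003,-6.7,0.0854,0,0,0.003,-6.7])

```text
time_s: 0.82
position: [0.1858, -0.5704, 0.2068]
eef_rot: [-0.0, 0.809, 0.588, 0.0]
wrist_force: [-0.0, -0.3, -0.4]
finger_gap: 0.999
```

Request:
jog_arm(rows=[0.0854,0,0,0.003,-6.7,0.0854,0,0,0.003,-6.7,0.0854,0,0,0.003,-6.7,0.0854,0,0,0.003,-6.7,0.0854,0,0,0.003,-6.7,0.0854,0,0,0.003,-6.7,0.0854,0,0,0.003,-6.7,0.0854,0,0,0.003,-6.7])

```text
time_s: 1.48
position: [0.1858, -0.5704, 0.1828]
eef_rot: [-0.0, 0.457, 0.889, 0.0]
wrist_force: [-0.3, -0.3, 0.5]
finger_gap: 0.998
```

Request:
jog_arm(rows=[0.0854,0,0,0.003,-6.7,0.0854,0,0,0.003,-6.7,0.0854,0,0,0.003,-6.7,0.0854,0,0,0.003,-6.7,0.0854,0,0,0.003,-6.7,0.0854,0,0,0.003,-6.7,0.0854,0,0,0.003,-6.7,0.0854,0,0,0,-5.9])

```text
time_s: 2.15
position: [0.1857, -0.57, 0.1613]
eef_rot: [-0.0, 0.014, 1.0, 0.001]
wrist_force: [-0.2, -0.2, -0.2]
finger_gap: 0.999
```

```bash
cat > go.py <<'E'
import sys
from bench import *
from h import *
def st():
    s=read_state();q=np.array(s['eef_rot']);M=R.from_quat(q[[1,2,3,0]]).as_matrix();return s,M
def go(x,y,z,yaw):
    s,M=st();d=M.T@(np.array([x,y,z])-s['position']);cy=np.degrees(np.arctan2(M[1,0],M[0,0]))
    print('t',round(float(s['time_s']),2),'pos',np.round(s['position'],4),'yaw',round(cy,2),'tilt',np.round(M[:,2],4),'j',np.round(s['joints'],3),'gap',round(float(s['finger_gap']),3),'F',np.round(s['wrist_force'],1))
    print('tool shift mm',np.round(d*1000,1),'turn',round((cy-yaw+180)%360-180,2))
if __name__=='__main__':go(*map(float,sys.argv[1:5]))
E
python3 go.py 0.4595 -0.0175 0.13 178
```

```text
t 2.15 pos [ 0.1857 -0.57    0.1613] yaw 178.38 tilt [-1.0e-04  1.4e-03 -1.0e+00] j [-1.474  0.102 -0.032  1.438  0.    -1.445] gap 0.999 F [-0.2 -0.2 -0.2]
tool shift mm [-258.  560.   32.] turn 0.38
```

Request:
jog_arm(rows=[0.0854,-0.0108,0.0233,0,0,0.0854,-0.0108,0.0233,0,0,0.0854,-0.0108,0.0233,0,0,0.0854,-0.0108,0.0233,0,0,0.0854,-0.0108,0.0233,0,0,0.0854,-0.0108,0.0233,0,0,0.0854,-0.0108,0.0233,0,0,0.0854,-0.0108,0.0233,0,0])

```text
time_s: 2.82
position: [0.2789, -0.3859, 0.1621]
eef_rot: [-0.0, 0.017, 1.0, 0.0]
wrist_force: [-0.0, 0.4, 0.8]
finger_gap: 1.001
```

Request:
jog_arm(rows=[0.0854,-0.0108,0.0233,0,0,0.0854,-0.0108,0.0233,0,0,0.0854,-0.0108,0.0233,0,0,0.0854,-0.0108,0.0233,0,0,0.0854,-0.0108,0.0233,0,0,0.0854,-0.0108,0.0233,0,0,0.0854,-0.0108,0.0233,0,0,0.0854,-0.0108,0.0233,0,0])

```text
time_s: 3.48
position: [0.3716, -0.2026, 0.1622]
eef_rot: [0.0, 0.017, 1.0, -0.0]
wrist_force: [0.1, 0.1, -0.3]
finger_gap: 0.999
```

Request:
jog_arm(rows=[0.0854,-0.0108,0.0233,0,0,0.0854,-0.0108,0.0233,0,0,0.0854,-0.0108,0.0233,0,0,0.0854,-0.0108,0.0233,0,0,0.0854,-0.0108,0.0233,0,0,0.0854,-0.0108,0.0233,0,0,0.0854,-0.0108,0.0233,0,0,0.0854,0,0,0,0])

```text
time_s: 4.15
position: [0.4533, -0.0403, 0.1621]
eef_rot: [0.0, 0.016, 1.0, 0.001]
wrist_force: [-0.5, 0.1, -0.2]
finger_gap: 0.999
```

```bash
python3 go.py 0.4595 -0.0175 0.13 178; python3 - <<'E'
from bench import *
from h import *
c=camera_params("wrist");p,d=snapshot("wrist");cv2.imwrite("pics/w1.png",p[:,:,::-1])
hsv=cv2.cvtColor(p,cv2.COLOR_RGB2HSV);m=cv2.inRange(hsv,(5,150,80),(18,255,255))
K=c['K'];v,u=np.nonzero((m>0)&(d>0));x=(u-K[0,2])/K[0,0];y=(v-K[1,2])/K[0,0];r=np.hypot(x,y)+1e-9
s=np.tan(r)/r;X=np.stack([x*s,-y*s,-np.ones_like(x)],-1)*d[v,u][:,None]@rot(c).T+c['position']
for lo in (.045,.035):
    k=(X[:,2]>lo)&(X[:,2]<.065)&(np.hypot(X[:,0]-.46,X[:,1]+.017)<.06);t=X[k]
    print(k.sum(),np.round(np.percentile(t,[2,50,98],axis=0),4));print(cv2.minAreaRect((t[:,:2]*1000).astype(np.float32)))
E
```

```text
t 4.15 pos [ 0.4533 -0.0403  0.1621] yaw 178.22 tilt [ 2.0e-04  1.1e-03 -1.0e+00] j [-3.780e-01 -3.510e-01 -4.500e-01  1.473e+00  1.000e-03 -3.470e-01] gap 0.999 F [-0.5  0.1 -0.2]
tool shift mm [-5.5 22.9 32.1] turn 0.22
2418 [[ 0.4275 -0.0312  0.051 ]
 [ 0.4542 -0.0211  0.0541]
 [ 0.4838 -0.0107  0.0555]]
((456.1525573730469, -20.85226821899414), (21.183916091918945, 58.53587341308594), 88.33068084716797)
2532 [[ 0.4272 -0.0315  0.039 ]
 [ 0.4538 -0.0213  0.054 ]
 [ 0.4837 -0.0107  0.0555]]
((455.85284423828125, -20.872825622558594), (21.204864501953125, 59.105712890625), 88.43392944335938)
```

View pics/w1.png

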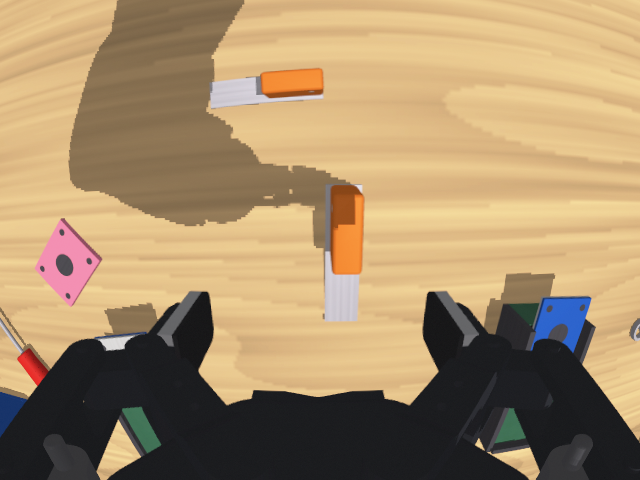

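The wrist view shows the large lifter at (345,235), with its blade tip pointing away from the base. The three position estimates agree within about 4 mm, so I'll use (0.4575, -0.019), descend and grip.

Request:
jog_arm(rows=[0.0854,-0.0035,0.0107,0.01,0,0.0854,0,0.0107,0.02,0,0.0854,0,0,0.03,0,0.0854,0,0,0.03,0,0.0854,0,0,0.03,0,0.0854,0,0,0.018,0,0.0854,0,0,0.012,0,0.0854,0,0,0,0])

```text
time_s: 4.87
position: [0.4546, -0.0223, 0.0098]
eef_rot: [-0.002, 0.018, 1.0, 0.0]
wrist_force: [-0.4, -0.6, 0.3]
finger_gap: 1.001
```

Request:
jog_arm(rows=[0.0,0,0,0,0,0.0,0,0,0,0,0.0,0,0,0,0,0.0,0,0,0,0,0.0,0,0,0,0,0.0,0,0,0,0,0.0,0,0,0,0,0.0,0,0,0,0])

```text
time_s: 5.53
position: [0.4574, -0.0224, 0.0133]
eef_rot: [0.001, 0.017, 1.0, -0.0]
wrist_force: [-0.2, 0.7, 7.5]
finger_gap: 0.25
```

Request:
jog_arm(rows=[0.0,0,0,0,0,0.0,0,0,-0.005,0,0.0,0,0,-0.01,0,0.0,0,0,-0.02,0,0.0,0,0,-0.02,0,0.0,0,0,-0.02,0,0.0,0,0,-0.01,0,0.0,0,0,0,0])

```text
time_s: 6.2
position: [0.4581, -0.0227, 0.1]
eef_rot: [0.002, 0.017, 1.0, -0.001]
wrist_force: [0.8, -1.3, -1.8]
finger_gap: 0.249
```

```bash
cat > look.py <<'E'
from bench import *
from h import *
import sys
tag=sys.argv[1];s=read_state();print(np.round(s['position'],4),s['time_s'],s['finger_gap'])
for n in ("scene","side"):
    c=camera_params(n);p,d=snapshot(n);cv2.imwrite(f"pics/{n}{tag}.png",p[:,:,::-1]);np.save(f"pics/{n}{tag}d.npy",d)
    P=cloud(d,c);hsv=cv2.cvtColor(p,cv2.COLOR_RGB2HSV)
    pos=s['position']
    near=(np.abs(P[...,0]-pos[0])<.14)&(np.abs(P[...,1]-pos[1])<.09)&(d>0)&(P[...,2]<pos[2]+.05)
    o=near&(cv2.inRange(hsv,(5,150,60),(18,255,255))>0);g=near&(cv2.inRange(hsv,(0,0,85),(180,60,255))>0)&(P[...,2]<pos[2]+.02)&(P[...,0]>pos[0]+.03)
    for k,m in(('orange',o),('blade',g)):
        t=P[m]
        if len(t)>15:
            print(n,k,len(t),np.round(np.percentile(t,[2,50,98],axis=0),4).tolist(),np.round(cv2.minAreaRect((t[:,:2]*1000).astype(np.float32))[0:3:2],1) if 0 else '')
            if k=='blade':
                A=np.c_[t[:,0]-pos[0],t[:,1]-pos[1],np.ones(len(t))];print('  plane z=a*dx+b*dy+c',np.round(np.linalg.lstsq(A,t[:,2],rcond=None)[0],4))
E
python3 look.py 2; python3 go.py 0.41 -0.24 0.1 188.5
```

```text
[ 0.4581 -0.0227  0.1   ] 6.2 0.24877948486018459
scene orange 724 [[0.3458, -0.0484, 0.0138], [0.4791, -0.0234, 0.1226], [0.4899, -0.0123, 0.1427]] 
scene blade 670 [[0.4889, -0.0392, 0.0895], [0.522, -0.0237, 0.0915], [0.5536, -0.0096, 0.0935]] 
  plane z=a*dx+b*dy+c [-0.0037 -0.0077  0.0918]
side orange 804 [[0.34, -0.069, 0.0112], [0.437, -0.0127, 0.1068], [0.4866, -0.008, 0.1397]] 
side blade 397 [[0.4899, -0.0377, 0.0862], [0.5208, -0.0208, 0.0887], [0.5519, -0.0068, 0.0909]] 
  plane z=a*dx+b*dy+c [-0.0007 -0.0002  0.0887]
t 6.3 pos [ 0.4566 -0.0222  0.097 ] yaw 178.04 tilt [ 1.e-04 -2.e-04 -1.e+00] j [-0.336 -0.328 -0.549  1.349 -0.    -0.302] gap 0.251 F [ 0.1  1.1 -1.6]
tool shift mm [  39.1 -219.2   -3. ] turn -10.46
```

View pics/side2.png

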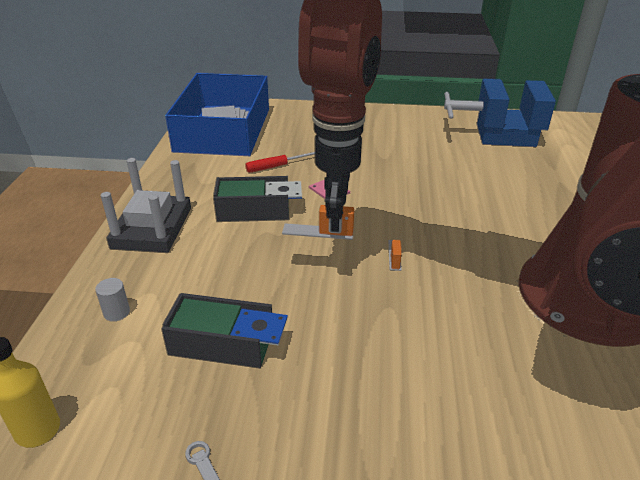

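Lifter held level: blade top ≈ TCP − 8.5 mm, tip ≈ TCP + 96 mm. Now to the pre-approach pose, lined up with the stand, with the tip about 30 mm in front of the plate.

Request:
jog_arm(rows=[0,0.0024,-0.0183,0,0,0,0.0024,-0.0183,0,0,0,0.0024,-0.0183,0,0,0,0.0024,-0.0183,0,0,0,0.0024,-0.0183,0,0,0,0.0024,-0.0183,0,0,0,0.0024,-0.0183,0,0,0,0.0024,-0.0183,0,0])

```text
time_s: 6.97
position: [0.4313, -0.1681, 0.0955]
eef_rot: [-0.001, 0.017, 1.0, 0.001]
wrist_force: [0.0, 0.3, -2.6]
finger_gap: 0.251
```

Request:
jog_arm(rows=[0,0.0024,-0.0183,0,0,0,0.0024,-0.0183,0,0,0,0.0024,-0.0183,0,0,0,0.0024,-0.0183,0,0,0,0,0,0.015,-3.5,0,0,0,0.02,-3.5,0,0,0,0.0185,-3.5,0,0,0,0,0])

```text
time_s: 7.63
position: [0.4176, -0.2382, 0.0386]
eef_rot: [-0.003, -0.076, 0.997, 0.003]
wrist_force: [-1.0, 0.1, -2.7]
finger_gap: 0.251
```

```bash
python3 go.py 0.4205 -0.2407 0.0435 188.5;python3 look.py 3; python3 go.py 0.469 -0.2335 0.0435 188.5; python3 - <<'E'
import cv2,numpy as np
a=cv2.imread("pics/scene3.png")[150:300,110:390];b=cv2.imread("pics/side3.png")[150:290,190:390]
a=cv2.resize(a,(560,300),interpolation=2);b=cv2.resize(b,(400,280),interpolation=2)
o=np.zeros((590,560,3),np.uint8);o[:300]=a;o[305:585,:400]=b;cv2.imwrite("pics/c3.png",o)
E
```

```text
t 7.63 pos [ 0.4176 -0.2382  0.0386] yaw -171.33 tilt [-0.0056  0.0056 -1.    ] j [-0.791 -0.198 -0.548  1.228 -0.    -0.943] gap 0.251 F [-1.   0.1 -2.7]
tool shift mm [-2.5 -2.9 -5. ] turn 0.17
[ 0.4176 -0.2382  0.0386] 7.6333 0.25093567741541256
scene orange 381 [[0.4177, -0.2463, 0.0372], [0.4436, -0.2299, 0.0676], [0.4498, -0.2232, 0.0808]] 
scene blade 630 [[0.4491, -0.2756, 0.0015], [0.497, -0.227, 0.0299], [0.5569, -0.1923, 0.0539]] 
  plane z=a*dx+b*dy+c [0.2077 0.3239 0.0126]
side orange 389 [[0.3894, -0.245, 0.0329], [0.431, -0.2277, 0.0587], [0.4474, -0.221, 0.0823]] 
side blade 370 [[0.4496, -0.2908, 0.0053], [0.4921, -0.2247, 0.031], [0.5566, -0.1922, 0.0535]] 
  plane z=a*dx+b*dy+c [0.1775 0.292  0.0166]
t 7.73 pos [ 0.4193 -0.2397  0.0425] yaw -171.58 tilt [-0.0023  0.0022 -1.    ] j [-0.791 -0.2   -0.543  1.231 -0.    -0.938] gap 0.251 F [ 0.1 -0.3 -0.6]
tool shift mm [-50.   -1.2  -1.1] turn -0.08
```

View pics/c3.png

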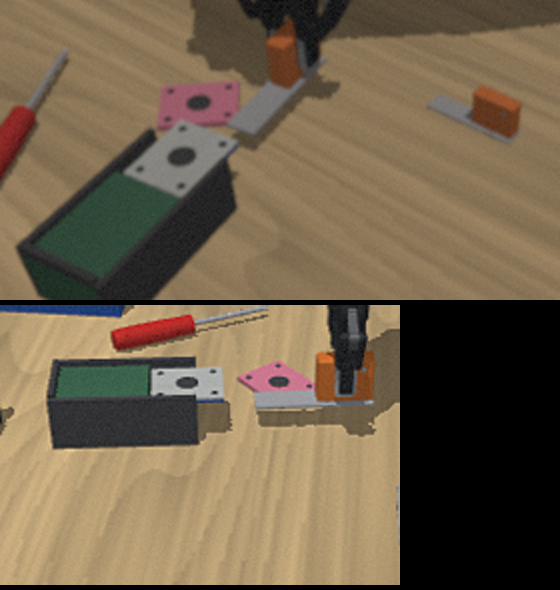

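Side and scene views show the blade level, in line with the plate and below its front edge. Now I slide it under, about 20 mm of overlap.

Request:
jog_arm(rows=[0,-0.008,0,0,0,0,-0.008,-0.001,0,0,0,-0.008,0,0,0,0,-0.008,0,0,0,0,-0.008,0,0,0,0,-0.006,0,0,0,0,-0.004,0,0,0,0,0,0,0,0])

```text
time_s: 8.4
position: [0.4706, -0.2341, 0.0438]
eef_rot: [-0.0, -0.075, 0.997, -0.0]
wrist_force: [0.5, -0.1, -2.6]
finger_gap: 0.251
```

Request:
jog_arm(rows=[0,0,0,-0.004,0,0,0,0,-0.004,0,0,0,0,-0.003,0,0,-0.0003,0,-0.0055,0,0,-0.0008,0,-0.0054,0,0,-0.0014,0,-0.0053,0,0,0,0,0,0,0,0,0,0,0])

```text
time_s: 9.07
position: [0.4727, -0.2342, 0.0715]
eef_rot: [0.0, -0.074, 0.997, -0.0]
wrist_force: [0.3, -0.1, -3.3]
finger_gap: 0.247
```

```bash
python3 go.py 0.4695 -0.2335 0.071 188.5;python3 look.py 4 >/dev/null;  python3 - <<'E'
import cv2,numpy as np
a=cv2.imread("pics/scene4.png")[150:300,110:390];b=cv2.imread("pics/side4.png")[150:290,190:390]
a=cv2.resize(a,(560,300),interpolation=2);b=cv2.resize(b,(400,280),interpolation=2)
o=np.zeros((590,560,3),np.uint8);o[:300]=a;o[305:585,:400]=b;cv2.imwrite("pics/c4.png",o)
E
```

```text
t 9.07 pos [ 0.4727 -0.2342  0.0715] yaw -171.47 tilt [ 7.e-04 -7.e-04 -1.e+00] j [-0.708 -0.085 -0.384  1.271 -0.    -0.857] gap 0.247 F [ 0.3 -0.1 -3.3]
tool shift mm [3.1 1.1 0.5] turn 0.03
```

View pics/c4.png

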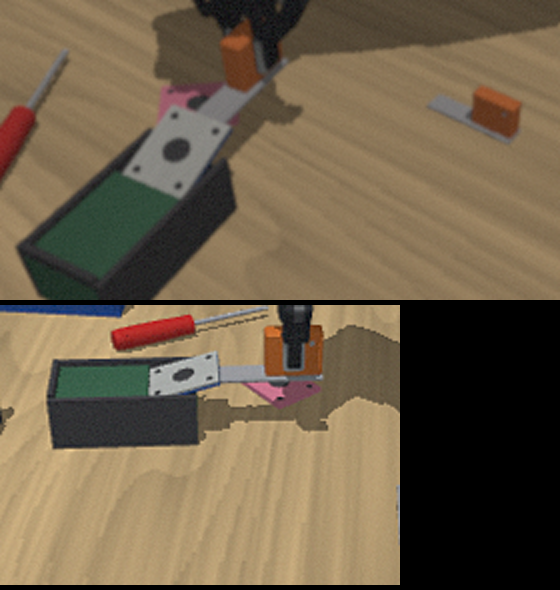

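Plate is tipped about 20° on the blade, as planned. Now to continue the arc.

Request:
jog_arm(rows=[0,-0.0022,0,-0.0054,0,0,-0.0028,0,-0.0052,0,0,-0.0033,0,-0.0049,0,0,-0.0038,0,-0.0045,0,0,-0.0042,0,-0.0041,0,0,-0.0046,0,-0.0036,0,0,-0.005,0,-0.0031,0,0,0,0,0,0])

```text
time_s: 9.83
position: [0.4993, -0.2302, 0.1027]
eef_rot: [0.001, -0.075, 0.997, -0.0]
wrist_force: [0.1, -0.9, -2.4]
finger_gap: 0.249
```

```bash
python3 go.py 0.4985 -0.23 0.102 188.5;python3 look.py 5 >/dev/null;  python3 - <<'E'
import cv2,numpy as np
a=cv2.imread("pics/scene5.png")[130:280,110:390];b=cv2.imread("pics/side5.png")[130:270,190:390]
a=cv2.resize(a,(560,300),interpolation=2);b=cv2.resize(b,(400,280),interpolation=2)
o=np.zeros((590,560,3),np.uint8);o[:300]=a;o[305:585,:400]=b;cv2.imwrite("pics/c5.png",o)
E
```

```text
t 9.83 pos [ 0.4993 -0.2302  0.1027] yaw -171.44 tilt [ 1.4e-03 -8.0e-04 -1.0e+00] j [-0.67  -0.034 -0.278  1.326  0.    -0.82 ] gap 0.249 F [ 0.1 -0.9 -2.4]
tool shift mm [0.8 0.3 0.7] turn 0.06
```

View pics/c5.png

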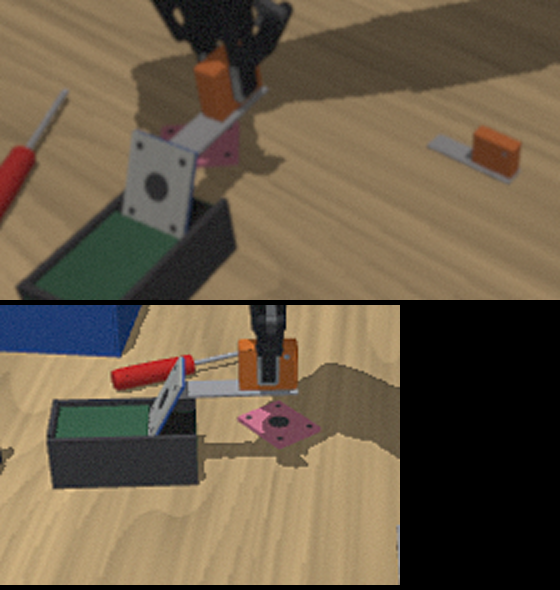

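The plate stands at about 60° on the blade tip. Now I push it over the top.

Request:
jog_arm(rows=[0,-0.0053,0,-0.0025,0,0,-0.0055,0,-0.002,0,0,-0.0057,0,-0.0014,0,0,-0.0058,0,-0.0008,0,0,-0.0058,0,0,0,0,-0.0058,0,0,0,0,-0.0058,0,0,0,0,-0.0056,0,0.001,0])

```text
time_s: 10.6
position: [0.5435, -0.2232, 0.1075]
eef_rot: [0.0, -0.074, 0.997, -0.0]
wrist_force: [0.2, 1.4, -1.7]
finger_gap: 0.25
```

Request:
jog_arm(rows=[0,-0.0055,0,0.001,0,0,-0.005,0,0.001,0,0,0,0,0,0,0,0,0,0,0,0,0,0,0,0,0,0,0,0,0])

```text
time_s: 11.1
position: [0.553, -0.2218, 0.1055]
eef_rot: [-0.0, -0.074, 0.997, -0.0]
wrist_force: [-0.8, -0.8, -2.2]
finger_gap: 0.248
```

```bash
cat > pl.py <<'E'
from bench import *
from h import *
C0=np.array([.6205,-.2115]);u=np.array([.989,.148]);n=np.array([-.148,.989])
for nm in("scene","side"):
    c=camera_params(nm);p,d=snapshot(nm);P=cloud(d,c);hsv=cv2.cvtColor(p,cv2.COLOR_RGB2HSV)
    cv2.imwrite(f"pics/{nm}_last.png",p[:,:,::-1])
    X=(P[...,:2]-C0)@u;Y=(P[...,:2]-C0)@n;w=(X>-90)&(abs(X-.0)<.12)&(abs(Y)<.06)&(P[...,2]>.03)&(P[...,2]<.16)&(d>0)
    for k,m in(('blue',cv2.inRange(hsv,(105,120,50),(128,255,255))),('bare',cv2.inRange(hsv,(0,0,100),(180,45,255)))):
        q=w&(m>0)
        if q.sum()>20:print(nm,k,q.sum(),'standXYZ mm 3/50/97',np.round(1000*np.c_[np.percentile(X[q],[3,50,97]),np.percentile(Y[q],[3,50,97]),np.percentile(P[...,2][q],[3,50,97])].T).tolist())
E
python3 go.py 0.46 -0.24 0.12 188.5;python3 pl.py
```

```text
t 11.1 pos [ 0.553  -0.2218  0.1055] yaw -171.47 tilt [-1.e-04 -1.e-04 -1.e+00] j [-0.601  0.106 -0.129  1.336 -0.    -0.749] gap 0.248 F [-0.8 -0.8 -2.2]
tool shift mm [ 94.7  -4.2 -14.5] turn 0.03
scene blue 1191 standXYZ mm 3/50/97 [[-10.0, 31.0, 62.0], [-28.0, 4.0, 30.0], [56.0, 61.0, 62.0]]
scene bare 606 standXYZ mm 3/50/97 [[-50.0, -8.0, 24.0], [-15.0, 1.0, 14.0], [95.0, 97.0, 98.0]]
side blue 537 standXYZ mm 3/50/97 [[-10.0, 27.0, 62.0], [-28.0, 6.0, 33.0], [57.0, 60.0, 62.0]]
side bare 358 standXYZ mm 3/50/97 [[-87.0, -17.0, 24.0], [-13.0, 9.0, 19.0], [93.0, 96.0, 134.0]]
```

The plate lies blue side up: stand x from -11 to 62 mm (centre about 26), y about 1, top at about 59 mm. Now to back away and return the lifter to free bench.

Request:
jog_arm(rows=[0,0.01,0,-0.002,0,0,0.014,0,-0.002,0,0,0.014,0,0,0,0,0.014,0,0,0,0,0.014,0,0,0,0,0.014,0,0,0,0,0.015,0,0,0,0,0,0.01,0.004,0])

```text
time_s: 11.87
position: [0.4564, -0.2275, 0.1063]
eef_rot: [0.0, -0.073, 0.997, -0.001]
wrist_force: [-0.2, -0.5, -1.7]
finger_gap: 0.248
```

Request:
jog_arm(rows=[0,-0.003,0.02,0,0,0,-0.003,0.02,0,0,0,-0.003,0.02,0,0,0,-0.003,0.02,0,0,0,-0.003,0.02,0,0,0,-0.003,0.02,0,0,0,-0.003,0.02,0,0,0,-0.003,0.02,0,0])

```text
time_s: 12.53
position: [0.4577, -0.0628, 0.1055]
eef_rot: [0.0, -0.074, 0.997, -0.0]
wrist_force: [-0.0, 0.5, -1.5]
finger_gap: 0.252
```

Request:
jog_arm(rows=[0,-0.003,0.02,0,0,0,-0.003,0.014,0.01,0,0,0,0,0.025,0,0,0,0,0.025,0,0,0,0,0.015,0,0,0,0,0.01,0,0,0,0,0.004,0,0,0,0,0,0])

```text
time_s: 13.2
position: [0.4582, -0.0294, 0.016]
eef_rot: [-0.0, -0.074, 0.997, 0.0]
wrist_force: [0.4, -0.5, -1.7]
finger_gap: 0.25
```

```bash
python3 go.py 0.459 -0.03 0.0123 188.5;python3 look.py 6
```

```text
t 13.2 pos [ 0.4582 -0.0294  0.016 ] yaw -171.47 tilt [-9.e-04  3.e-04 -1.e+00] j [-0.35  -0.259 -0.644  1.188 -0.    -0.499] gap 0.25 F [ 0.4 -0.5 -1.7]
tool shift mm [-0.7 -0.7  3.7] turn 0.03
[ 0.4582 -0.0294  0.016 ] 13.2 0.25003968386228
scene orange 534 [[0.3431, -0.0455, 0.0162], [0.4805, -0.026, 0.0467], [0.4903, -0.0152, 0.0587]] 
scene blade 609 [[0.4895, -0.0374, 0.0043], [0.5221, -0.0197, 0.0073], [0.5527, -0.0032, 0.0094]] 
  plane z=a*dx+b*dy+c [-0.0031  0.0072  0.0073]
side orange 740 [[0.3399, -0.0718, 0.0093], [0.4371, -0.0234, 0.0375], [0.4871, -0.013, 0.0586]] 
side blade 406 [[0.4904, -0.0367, 0.0016], [0.5207, -0.0177, 0.0071], [0.5518, -0.0018, 0.0098]] 
  plane z=a*dx+b*dy+c [-0.0006  0.0007  0.007 ]
```

About 3 mm above the bench. Lower it slowly, release and withdraw.

Request:
jog_arm(rows=[0,0,0,0.0015,0,0,0,0,0.0015,0,0,0,0,0,0,0,0,0,0,0])

```text
time_s: 13.63
position: [0.4588, -0.0298, 0.0138]
eef_rot: [0.0, -0.074, 0.997, -0.0]
wrist_force: [-0.6, 0.5, -2.6]
finger_gap: 0.249
```

Request:
jog_arm(rows=[0.0854,0,0,0,0,0.0854,0,0,0,0,0.0854,0,0,0,0,0.0854,0,0,0,0,0.0854,0,0,0,0,0.0854,0,0,0,0,0.0854,0,0,0,0,0.0854,0,0,0,0])

```text
time_s: 14.3
position: [0.4586, -0.0297, 0.0135]
eef_rot: [0.0, -0.074, 0.997, -0.0]
wrist_force: [0.2, -0.9, -0.3]
finger_gap: 1.002
```

Request:
jog_arm(rows=[0.0854,0,0,-0.01,0,0.0854,0,0,-0.02,0,0.0854,0,0,-0.03,0,0.0854,0,0,-0.03,0,0.0854,0,0,-0.03,0,0.0854,0,0,-0.03,0,0.0854,0,0,0,0,0.0854,0,0,0,0])

```text
time_s: 14.97
position: [0.4599, -0.0301, 0.1661]
eef_rot: [0.002, -0.074, 0.997, -0.001]
wrist_force: [-0.7, -0.3, -0.4]
finger_gap: 0.996
```

```bash
python3 go.py 0.459 -0.03 0.0123 188.5;python3 pl.py; python3 - <<'E'
from bench import *
from h import *
p,d=snapshot("side");c=camera_params("side");P=cloud(d,c);hsv=cv2.cvtColor(p,cv2.COLOR_RGB2HSV)
b=(np.abs(P[...,0]-.47)<.1)&(np.abs(P[...,1]+.02)<.06)&(d>0)&(P[...,2]<.09)
for k,m in(('orange',cv2.inRange(hsv,(5,150,60),(18,255,255))),('blade',cv2.inRange(hsv,(0,0,85),(180,60,255)))):
    t=P[b&(m>0)&(P[...,0]>.4)];print(k,len(t),np.round(np.percentile(t,[2,50,98],axis=0),4).tolist())
m=cv2.inRange(hsv,(105,150,80),(125,255,255))>0;t=P[m&(P[...,1]>.1)&(P[...,0]<.7)&(P[...,2]<.08)];print('other',np.round(np.median(t,0),4),'was [0.5595 0.1829 0.0518]')
E
```

```text
t 14.97 pos [ 0.4599 -0.0301  0.1661] yaw -171.46 tilt [ 0.0039 -0.0015 -1.    ] j [-0.35  -0.338 -0.432  1.473 -0.    -0.499] gap 0.996 F [-0.7 -0.3 -0.4]
tool shift mm [  1.4   0.5 153.8] turn 0.04
scene blue 1268 standXYZ mm 3/50/97 [[-12.0, 28.0, 62.0], [-29.0, 2.0, 30.0], [55.0, 61.0, 62.0]]
side blue 540 standXYZ mm 3/50/97 [[-11.0, 27.0, 62.0], [-28.0, 6.0, 34.0], [57.0, 60.0, 62.0]]
orange 848 [[0.4299, -0.0379, 0.008], [0.4582, -0.0195, 0.0383], [0.4869, -0.0129, 0.0553]]
blade 523 [[0.4333, -0.036, 0.0003], [0.511, -0.017, 0.0036], [0.5514, -0.0009, 0.007]]
other [0.5588 0.1833 0.0518] was [0.5595 0.1829 0.0518]
```

View pics/side_last.png

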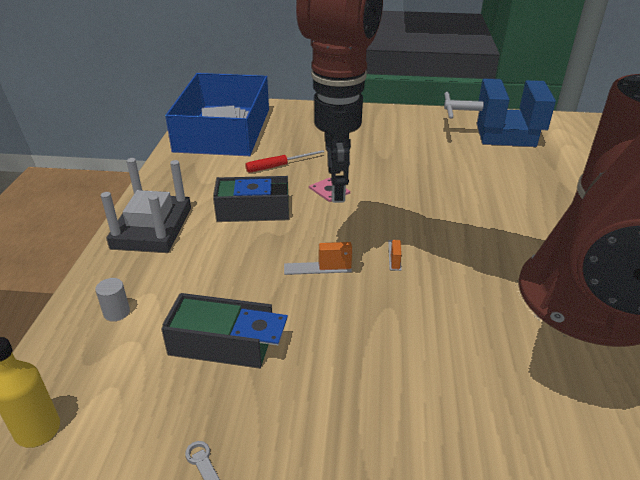

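The plate lies blue side up on the rear of its stand at (253,187), the lifter is flat on the bench at (320,262), and the arm is clear. Handing in.

```bash
python3 -c "
from bench import *
finish_job()
s=read_state();print(s['time_s'],s['wrist_force'])"
```

```text
the job is handed in; nothing more can be done
the job is handed in; nothing more can be done
```

I turned the bare-metal plate over with the larger orange lifter, laid the lifter back flat on the bench, let go of it, and handed the job in. The hand-in gave no verdict. The last reading before it was about 15 s of the 51 s allowed.

Last camera checks before handing in:
- **Plate:** it lies blue side up on the raised rear half. Its centre is about 26 mm beyond the wall and 1–3 mm off the stand's centre line, with the top face about 60 mm high. I saw no visible tilt, but I did not measure the angle separately.
- **Lifter:** it is released and flat, with the top of the handle at about 54 mm. That puts the handle centre near 28 mm, against the 36 mm limit.
- **Other plate:** it moved less than 1 mm, which is within measurement noise.
- **Arm:** it is about 0.15 m clear of everything, with no notable wrist force.

No check failed. The only disagreement was the lifter's starting position, where the three cameras differed by up to about 4 mm. I gripped at a value between them and the grip held.

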